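# Move a hot board from the preheater to the test fixture with a board lifter

### The arm

A 6-joint arm with a two-finger parallel gripper is mounted at the origin on the work surface. World frame = base frame: x ahead of the robot, y to its left, z up, the work surface at z = 0. Lengths are in mm, angles in rad, forces in N, time in s.
With the tool pointing down it reaches from about 375 to 975 mm from the base axis. Payload 3.8 kg.
Tool frame: the origin (TCP) lies between the finger pads, 19 mm behind the fingertips; this is the grasp point; z points along the fingers, y is the line along which they close (so a half turn about z gives the same grasp; the last joint's range is limited). The gripper opens to 85 mm and grips with 20 to 120 N. Pads are 22 mm wide; open, the fingers measure 114 mm over their backs; the gripper's body (76 mm by 85 mm) begins 54 mm behind the grasp point. The pads swing forward as they close: fully open they stand 13 mm farther back than shut.
Start: joints at [-1.37, 0.264, 1.604, -0, 1.274, -0.037], TCP at [159.001, -656.001, 249.98] pointing down, gripper open.
Joint ranges: [-2.63, 2.63], [-0.94, 2.18], [0.31, 2.57], [-1.31, 4.45], [0, 2.66], [-2.55, 2.55]. Speed limits (rad/s): [2.57, 2.57, 3.14, 3.14, 3.14, 3.14].

### API

Orientations are given as a rotation vector (axis times angle).
In Python, from cell import status, imaging, ticket gives the robot as it stands.
- The arm moves only by the shell command python3 -m pendant 'ROWS' [FORCE]. ROWS is JSON, a list that holds one entry, the list of rows, each a list of 7 numbers: the shift along the tool's x, y, z scaled (see below), then the turn, a rotation vector about the tool's x, y, z scaled (see below), then the opening, from -1 (shut) to 1 (fully open). A call has 1 to 20 rows; each row shifts and turns the commanded pose from where the row before left it, along the tool's axes as they then stand; what a row does not reach is not made up. The controller multiplies each number of a shift by 2.5 cm and each number of a turn by 0.12 rad. A row lasts 1/12 s, in which the tool goes at most 41.7 mm and 7.16 degrees, less where a joint would pass 70% of its speed; a pose out of reach is approached as far as the arm can. A call with a number of a shift or a turn outside -1 to 1 is refused whole. A call with a gripper value outside its range is refused whole. The fingers move at their own pace and stop on an object; FORCE is the grip in N (left out, the last holds). Time passes only in rows, so rows that do not move let the fingers close. It gives the time, the measured TCP pose, the force, the opening and the grip force at its end, in the units of the state.
- status.observe(): the state, without advancing time (a new reading comes with each control period).
- imaging.camera(name): name is "scene" or "top"; returns a dict with "image" (384x512x3 uint8, red, green, blue), "range_z" (384x512 float32, mm along the optical axis (not along the pixel's ray), 0 where there is no reading), "intrinsics" (3x3 intrinsics, pixels), "dist_coeffs" ([k1, k2, p1, p2, k3] as OpenCV has them; the pictures are not rectified), "view" (4x4, takes a point from world to camera coordinates). Camera axes: x right, y up, looking along -z (the intrinsics and any distortion apply to the point x, -y, -z); pixel columns grow to the right and rows downward; lengths in mm; the calibration is good to about 2 mm. A picture is of the moment at which its call begins.
- ticket.close_job(): hands the job in; it is judged then, once.
The state is a dict: "t": time; "joint_positions": joint angles; "joint_velocities": joint speeds; "joint_efforts": joint torques, N m; "tool_pos": TCP position; "eef_rot": TCP orientation; "force": force on the tool from outside, world axes, zero at the start; "ft_torque": the same for the moment, N m; "gripper_width": finger opening in mm; "grip_force": force on a finger pad.
Only numpy, scipy, OpenCV 4.12 (cv2) and the standard library are available. Lean on these libraries where they do the work, as an engineer would, in place of code of your own. Each camera call takes 0.05 s, during which the arm holds its last target. There are 200 camera calls.

### The job

The blue circuit board on the hot plate is hot, so never touch it with the gripper: slide the blade of the orange-handled lifter under it, lift it off level, lower it onto the two orange ribs of the black test fixture, centred and square between the grey guides, and only then draw the blade out from under it. Set the lifter down flat on the bench, clear of the fixture, and swing the fixture's red hold-down bar down over the board until it rests fully home in its catch. Leave everything else on the bench where it is.

Things in the scene. Friction and masses are not known exactly. Their poses are not given: they have to be found in the camera images.
- lifter: Board lifter (spatula), 0.17 kg, lying on its blade. Origin on the blade's underside plane, below the middle of the grip; x to the blade's tip, z up. Steel blade 44 wide (y), 3 thick, from x = 15 to 115, underside at z = 0. A neck, 30 wide, leans from the blade's rear (x = 20) up to the orange upright grip block: 26 (x) by 46 (y), z = 40 to 92. Pinch it from above across its 26 mm.
- grip (a point): Point in the lifter's grip, 75 mm above the blade's underside, on the grip's axis: where the TCP belongs for a grasp from above. Same axes as the lifter.
- blade (a point): Point on the top face of the lifter's blade, 80 mm ahead of the grip axis and 35 mm short of the tip: the board's centre belongs above it when carried.
- board: Blue circuit board on an aluminium base, 90 x 90 x 4 (chips rise to 8), 0.07 to 0.14 kg. Origin at the centre of its underside; x, y along its edges. It lies on the hot plate's two ribs and is roughly aligned with them (within 0.08 rad, 10 mm along x and 5 mm along y).
- hotplate: Fixed white hot plate 150 (x) by 140 (y), dark steel top at z = 45, two steel ribs along its x at y = -37 and +37, 6 wide, 110 long, tops at z = 57. Between them (68 apart inside), under the board, is a 12 mm high channel for the blade, open at both ends. Origin at the centre of its underside; front with knob at -x (towards the robot). Nothing stands above the ribs.
- fixture: Fixed black test fixture, base plate 130 (x) by 156 (y), 8 thick. Two orange ribs along x at y = -37 and +37, 6 wide, 100 long, tops at z = 22, 68 apart inside: the blade fits in the 14 mm deep channel between them. Open at the front (-x, towards the robot). Catch fork of the bar at y = -68, x within 17, top at z = 50. Origin at the centre of the underside.
- seat (a point): Where the centre of the board's underside must finally be: fixture's x = y = 0, level with its rib tops (z = 22). Axes of the fixture. Around it grey guide walls with inner faces at y = -50 and +50, x from -45 to 45, tops at z = 28, and a grey back stop, face at x = 53, also 28 high.
- hinge (a point): On the hinge axis of the bar: x = 0, y = 68, z = 42 in the fixture. The axis is parallel to the fixture's x; axes of the fixture. Its steel bracket is within 17 in x, 7 in y, top at z = 52.
- bar (a joint): Angle of the red hold-down bar, rad: 0 = down, level across the board along -y of the fixture from the hinge, resting in the catch fork; pi/2 = upright; up to 1.9 = leaning outwards. It stays where it is left (about 1 N at the tip moves it). The bar is 14 wide (x), 8 thick, 154 long from the hinge; closed, its top is at z = 46 in the fixture.
- bar_tip (a point): Centre of the wider tab (24 x 12 x 10) at the end of the red bar, 148 mm from the hinge axis.
- drive: Bystander: black motor drive, box 110 (x) by 75 (y) by 160 high. Origin at the centre of the underside.
- bottle: Bystander: amber flux bottle, diameter 42, height 110, upright. Origin at the centre of its underside.
- spool: Bystander: blue spool of solder standing on its flange, diameter 60, height 48. Origin under its centre.
- meter: Bystander: yellow hand-held multimeter lying flat, 150 (x) by 75 (y) by 40. Origin under its centre.
- bin: Bystander: blue open parts bin 120 (x) by 100 (y) by 45 with small brass parts. Origin under its centre.
- screwdriver: Bystander: red screwdriver lying along its x, about 150 long, 30 high.
- terminal: Bystander: green terminal block 35 (x) by 110 (y) by 22. Origin under its centre.
- tape: Bystander: yellow roll of tape lying flat, diameter 80, height 20. Origin under its centre.
Things that resemble listed ones, but are neither listed nor needed, are in the scene too. Of the things like the lifter, leave any that is purple; of the rest the larger one is meant. Of the things that look like the board, the larger one is meant.

How it is judged (in metres and radians):
On the way, in this order (a step that is already met when the one before it is completed fails the run):
1. the board is lifted on the lifter at least 25 mm clear of the hot plate's ribs, level (z of board in the frame of hotplate above 0.082 m and contact force between board and lifter above 0.2 N and angle between board's own z axis and vertical below 0.25 rad), for 0.2 s.
2. the board lies seated on the fixture's ribs with the lifter's blade still under it (x of board in the frame of fixture between -0.012 and 0.012 m and y of board in the frame of fixture between -0.008 and 0.008 m and z of board in the frame of fixture between 0.019 and 0.0245 m and angle between the x axis of board and the x axis of fixture, either way round below 0.15 rad and angle between board's own z axis and vertical below 0.05 rad and horizontal distance between blade and board below 0.05 m and height (world z) of blade below 0.024 m), for 0.05 s.
At the end, for the whole second after the job is handed in: The board lies flat on the fixture's two ribs, its centre within 12 mm (x) and 8 mm (y) of the seat and square within 0.15 rad; the red bar is down in its catch (joint under 0.06 rad); the lifter lies flat and still on the bench with its blade point more than 100 mm from the seat (x of board in the frame of fixture between -0.012 and 0.012 m and y of board in the frame of fixture between -0.008 and 0.008 m and z of board in the frame of fixture between 0.019 and 0.0245 m and angle between the x axis of board and the x axis of fixture, either way round below 0.15 rad and angle between board's own z axis and vertical below 0.05 rad and value of joint bar below 0.06 rad and linear speed of each of board, lifter below 0.02 m/s and height (world z) of lifter below 0.006 m and angle between lifter's own z axis and vertical below 0.06 rad and horizontal distance between blade and seat above 0.1 m); the robot touches nothing.
It fails at once if the gripper or arm touches the hot board (contact force between board and the fingers above 0.3 N or contact force between board and the arm above 0.3 N).
It fails at once if the board is tipped by more than 0.4 rad (angle between board's own z axis and vertical above 0.4 rad).
It fails at once if a bystander is moved by more than 25 mm (distance of any of drive, bottle, spool, meter, bin, screwdriver, terminal, tape from where it was at the start of the episode above 0.025 m).
It also fails if it takes over 72 s, if anything falls off the work surface, if the arm or the gripper's body presses on something with over 40 N, if the wrist force passes 120 N, or if a joint passes its speed limit or range.

## Working session

There is one attempt and no reset: what is moved stays moved. The work goes in short steps, Python scripts to look and compute and a shell command to move; the robot and the scene stay as the last step left them, time stands still between calls to the robot, and variables do not carry over. Pictures are saved under pics/ and viewed, at most 10 in all, crops included, and the job is handed in when it is done.

```bash
ls; mkdir -p pics; python3 - <<'E'
from cell import status, imaging
import cv2,numpy as np
print(status.observe())
for n in ("scene","top"):
    c=imaging.camera(n); np.savez(f"pics/{n}0.npz",**c)
    print(n,c["intrinsics"],c["dist_coeffs"],c["view"])
    cv2.imwrite(f"pics/{n}0.png",cv2.resize(c["image"][:,:,::-1],(800,600)))
E
```

```text
pics
{'t': 0.0, 'joint_positions': array([-1.36993304e+00,  2.64732579e-01,  1.60536327e+00,  3.42514514e-05,
        1.27369625e+00, -3.68870443e-02]), 'joint_velocities': array([-0.00087411, -0.00019836, -0.00082413,  0.00041439, -0.00141116,
       -0.00042941]), 'joint_efforts': array([ 1.33258782e-03, -5.15105867e+01, -3.67311680e+01,  3.89891293e-04,
        1.30318818e-02,  1.07144314e-05]), 'tool_pos': array([ 158.85485786, -655.33939943,  248.68163627]), 'eef_rot': array([-3.11724400e+00, -3.72302421e-01,  2.31524988e-04]), 'force': array([-0.88549171, -0.28981542, -0.11090767]), 'ft_torque': array([-0.03932161,  0.06754565,  0.00080593]), 'grip_force': 0.0, 'gripper_width': 85.370454913539}
scene [[357.95100352   0.         253.03572174]
 [  0.         357.95100352 193.78221029]
 [  0.           0.           1.        ]] [-0.11321654  0.          0.          0.          0.        ] [[ 3.47797896e-01  9.37452679e-01 -1.48019709e-02 -1.97732025e+02]
 [-6.28474657e-01  2.44823451e-01  7.38296068e-01  2.89531455e+02]
 [ 6.95741496e-01 -2.47475155e-01  6.74314332e-01 -1.42314279e+03]
 [ 0.00000000e+00  0.00000000e+00  0.00000000e+00  1.00000000e+00]]
top [[489.74775931   0.         248.70761816]
 [  0.         489.74775931 188.04570273]
 [  0.           0.           1.        ]] [-0.06168833  0.          0.          0.          0.        ] [[ 9.63551991e-04 -9.99999514e-01 -2.10007650e-04 -4.44635861e+00]
 [ 9.97273245e-01  9.45428307e-04  7.37914718e-02 -5.46856789e+02]
 [-7.37912374e-02 -2.80536930e-04  9.97273671e-01 -1.44197359e+03]
 [ 0.00000000e+00  0.00000000e+00  0.00000000e+00  1.00000000e+00]]
```

View pics/scene0.png

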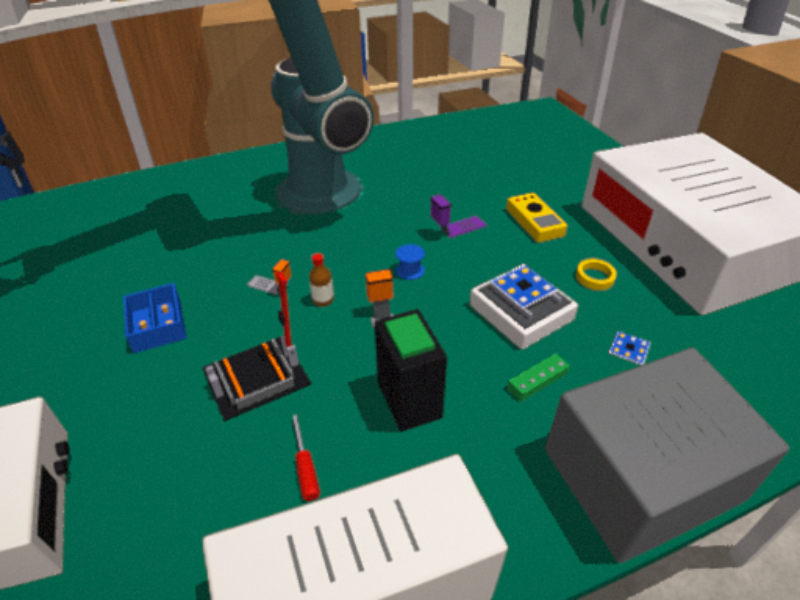

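View pics/top0.png

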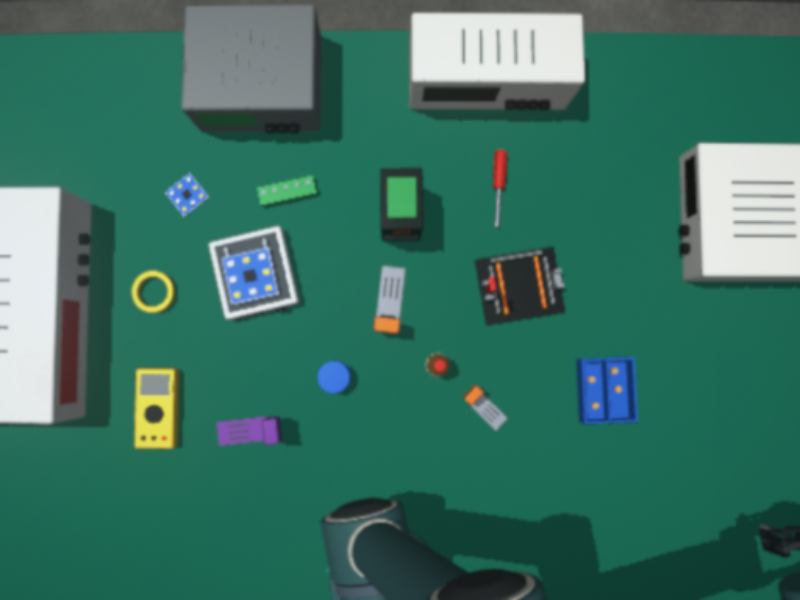

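The scene view shows the robot, the orange lifter at (380,290), the board on the hot plate at (525,285) and the fixture at (255,375) with its bar upright. In the top view the lifter's grip is at (388,325) with its blade pointing up, the board at (250,273), the fixture's ribs at (502,288) and (540,282), and the bar tip at (492,285). The small orange lifter at (485,405), the purple one at (250,430) and the small board at (187,193) are the decoys.

```bash
cat > h.py <<'E'
import numpy as np, cv2
from cell import imaging
def cap(n): return imaging.camera(n)
def rays(c,px):
    px=np.asarray(px,float).reshape(-1,1,2)
    u=cv2.undistortPoints(px,c["intrinsics"],c["dist_coeffs"]).reshape(-1,2)
    d=np.c_[u[:,0],-u[:,1],-np.ones(len(u))]
    R=c["view"][:3,:3];t=c["view"][:3,3]
    return -R.T@t, d@R       # origin, world dirs (unit along optical axis)
def plane(c,px,z):
    o,d=rays(c,px); return o+d*((z-o[2])/d[:,2])[:,None]
def depth(c,px):
    px=np.asarray(px,int).reshape(-1,2)
    o,d=rays(c,px); r=c["range_z"][px[:,1],px[:,0]]; return (o+d*r[:,None])[r>0]
def tri(c1,p1,c2,p2):
    o1,d1=rays(c1,p1);o2,d2=rays(c2,p2);d1=d1[0];d2=d2[0]
    s=np.linalg.lstsq(np.c_[d1,-d2],o2-o1,rcond=None)[0]
    a=o1+s[0]*d1;b=o2+s[1]*d2
    return (a+b)/2,np.linalg.norm(a-b)
def hsv(c,lo,hi): return cv2.inRange(cv2.cvtColor(c["image"],cv2.COLOR_RGB2HSV),lo,hi)
def blobs(m,amin=15):
    cs,_=cv2.findContours(m,cv2.RETR_EXTERNAL,cv2.CHAIN_APPROX_NONE)
    return sorted([c[:,0] for c in cs if cv2.contourArea(c)>=amin],key=lambda c:-cv2.contourArea(c))
def inside(m,c):
    q=np.zeros_like(m);cv2.drawContours(q,[c[:,None]],-1,255,-1);y,x=np.nonzero(q&m);return np.c_[x,y]
def rect(P):
    (x,y),(w,h),a=cv2.minAreaRect(P[:,:2].astype(np.float32)); a=np.radians(a)
    if h>w: w,h,a=h,w,a+np.pi/2
    return np.round([x,y,w,h,(a+np.pi/2)%np.pi-np.pi/2],3)
E
python3 - <<'E'
from h import *
C={n:dict(np.load(f"pics/{n}0.npz")) for n in("scene","top")}
R={"orange":((6,150,110),(16,255,255)),"blue":((105,140,60),(125,255,255)),"red":((0,180,110),(4,255,255)),"white":((0,0,150),(180,40,255)),"grey":((0,0,70),(180,60,200))}
for col,(lo,hi) in R.items():
  for n,c in C.items():
    if n=="scene" and col in("white","grey"):continue
    m=hsv(c,lo,hi)
    for b in blobs(m,12 if col!="grey" else 60)[:9]:
        p=inside(m,b);D=depth(c,p); 
        if len(D)==0: continue
        print(col,n,p.mean(0).round(1),len(p),"D",np.median(D,0).round(),"z10/90",np.percentile(D[:,2],[5,90]).round(),"rectD",rect(D))
E
```

```text
orange scene [242.7 185.9] 173 D [498.  -4.  63.] z10/90 [44. 80.] rectD [484.675 -11.437  58.899  35.18    0.562]
orange scene [30.6 50. ] 152 D [-1126.  -776.    75.] z10/90 [-64. 155.] rectD [-1126.439  -773.834    54.543    32.67     -1.28 ]
orange scene [58.  94.9] 151 D [-1124.  -712.  -262.] z10/90 [-366. -116.] rectD [-1125.213  -721.7      52.862    40.329    -1.3  ]
orange scene [ 49.2 106.5] 117 D [-1124.  -796.  -327.] z10/90 [-376. -238.] rectD [-1128.102  -790.754    48.598    36.984    -1.451]
orange scene [96.5 74.2] 153 D [-1126.  -444.  -155.] z10/90 [-367.  -13.] rectD [-1.127908e+03 -4.445240e+02  4.232500e+01  3.167700e+01 -9.660000e-01]
orange scene [242.  176.2] 100 D [489.  -2.  92.] z10/90 [89. 94.] rectD [ 4.41319e+02  4.79700e+00  1.20039e+02  4.47400e+01 -1.27000e-01]
orange scene [104.8  34.3] 126 D [-1124.  -331.    78.] z10/90 [-45. 164.] rectD [-1.125893e+03 -3.307820e+02  3.493000e+01  3.053000e+01  1.950000e-01]
orange scene [180.2 172.4] 92 D [ 362. -160.   66.] z10/90 [36. 70.] rectD [ 4.51678e+02 -1.74514e+02  2.20872e+02  3.09350e+01 -1.38000e-01
[... 4146 characters left out ...]
[ 9. 96.] rectD [ 7.14328e+02 -6.98765e+02  2.83472e+02  2.50239e+02 -8.00000e-03]
grey top [249.7 186.6] 487 D [552.  -8.   3.] z10/90 [-3.  7.] rectD [ 5.50808e+02 -6.49400e+00  1.03919e+02  4.79800e+01 -1.61000e-01]
grey top [231.3 339.2] 398 D [180.  41. 318.] z10/90 [274. 340.] rectD [166.775  26.423 103.484  95.193  -0.962]
grey top [312.8 263.4] 244 D [ 323. -196.    2.] z10/90 [-4.  6.] rectD [ 321.91  -196.63    66.214   32.065    0.785]
grey top [ 98.5 246. ] 231 D [374. 439.  35.] z10/90 [30. 40.] rectD [373.816 439.524  53.901  35.705  -1.564]
grey top [353.1 178.5] 190 D [ 576. -316.   27.] z10/90 [ 7. 41.] rectD [ 5.76914e+02 -3.22632e+02  9.31060e+01  3.55730e+01  1.63000e-01]
```

Both views agree well (board about (578.6, 255.6), top at z 62; grip top at z 92; ribs at z about 22). I'll refine with plane casts and triangulation, and make a move calculator.

```bash
cat > go.py <<'E'
# go.py x y z yaw : rows' units to bring TCP there (yaw = heading of tool y = lifter x)
import sys,numpy as np
from cell import status
from scipy.spatial.transform import Rotation as Ro
def pose():
    s=status.observe();R=Ro.from_rotvec(s["eef_rot"]).as_matrix();return s,R
if __name__=="__main__":
    s,R=pose();x,y,z,w=map(float,sys.argv[1:])
    f=np.array([np.cos(w),np.sin(w),0]);T=np.c_[np.cross(f,[0,0,-1]),f,[0,0,-1]]
    dr=Ro.from_matrix(R.T@T).as_rotvec()/.12;d=np.array([x,y,z])-s["tool_pos"]
    print("t",round(s["t"],2),"pos",s["tool_pos"].round(1),"yaw",np.arctan2(R[1,1],R[0,1]).round(3),"w",round(s["gripper_width"],1))
    print("turn units",dr.round(2),"| shift if turned first",(T.T@d/25).round(2),"| unturned",(R.T@d/25).round(2))
E
python3 - <<'E'
from h import *
C={n:dict(np.load(f"pics/{n}0.npz")) for n in("scene","top")};t,s=C["top"],C["scene"]
G=hsv(t,(0,0,70),(180,60,255))
b=[x for x in blobs(G,60) if np.hypot(*(x.mean(0)-[249.6,186.5]))<6][0]
print("blade z3",rect(plane(t,b,3)))
O=((6,150,110),(16,255,255))
for z in(92,): 
    m=hsv(t,*O); o=[x for x in blobs(m,12) if np.hypot(*(x.mean(0)-[247,207]))<6][0]
    D=depth(t,inside(m,o)); D=D[D[:,2]>87]; print("grip top",rect(D),D.mean(0).round(1))
m=hsv(s,*O); o=[x for x in blobs(m,12) if np.hypot(*(x.mean(0)-[242,176]))<4][0]
D=depth(s,inside(m,o)); D=D[(D[:,2]>87)&(D[:,0]>460)]; print("grip scene",D.mean(0).round(1),rect(D))
print("grip top plane92 scene",plane(s,o,92).mean(0), rect(plane(s,o,92)))
ribs=[]
for c0 in([345.2,180],[320.8,183]):
    r=[x for x in blobs(hsv(t,*O),12) if np.hypot(*(x.mean(0)-c0))<6][0]; q=rect(plane(t,r,22));ribs.append(q);print("rib",q)
print("fixture",(ribs[0]+ribs[1])/2,"axis perp",np.arctan2(*(ribs[1]-ribs[0])[:2]*[-1,1]),np.hypot(*(ribs[1]-ribs[0])[:2]))
for r in blobs(hsv(s,*O),12):
    P=plane(s,r,22)
    if abs(P[:,0].mean()-566)<60 and -330<P[:,1].mean()<-190: print("rib scene",rect(P))
for n,c,c0 in(("top",t,[159.7,176.3]),("scene",s,[335.6,182.9])):
    m=cv2.morphologyEx(hsv(c,(105,110,50),(125,255,255)),cv2.MORPH_CLOSE,np.ones((5,5)))
    k=[x for x in blobs(m,60) if np.hypot(*(x.mean(0)-c0))<8][0];print("board",n,rect(plane(c,k,61)),k.mean(0))
m=cv2.morphologyEx(hsv(t,(0,0,40),(180,70,255))|hsv(t,(105,110,50),(125,255,255)),cv2.MORPH_CLOSE,np.ones((3,3)))
k=[x for x in blobs(m,60) if np.hypot(*(x.mean(0)-[161,174]))<10][0];print("hotplate",rect(plane(t,k,45)))
r=[x for x in blobs(hsv(s,(0,150,90),(4,255,255)),12) if np.hypot(*(x.mean(0)-[181.7,194.7]))<8][0]
print("bar tri",[tri(s,[r[np.argmin(r[:,1])]],t,[[314.7,182.4]])])
m=hsv(s,(105,110,50),(125,255,255));print("board tri",tri(s,[rect(blobs(cv2.morphologyEx(m,cv2.MORPH_CLOSE,np.ones((5,5))),60)[1])[:2]],t,[[159.7,176.3]]))
E
```

```text
blade z3 [ 5.50447e+02 -6.42900e+00  1.03855e+02  4.77620e+01 -1.57000e-01]
grip top [4.85831e+02 2.36000e-01 4.38200e+01 2.43900e+01 1.41300e+00] [485.9   0.7  92. ]
grip scene [488.1  -2.   92. ] [486.526  -1.149  45.175  27.645   1.401]
grip top plane92 scene [487.90364935  -2.21010431  92.        ] [487.926  -1.98   45.969  27.67    1.502]
rib [ 5.71123e+02 -2.92756e+02  9.80640e+01  9.98300e+00  1.66000e-01]
rib [ 5.59174e+02 -2.19941e+02  9.74070e+01  1.00200e+01  1.67000e-01]
fixture [ 5.651485e+02 -2.563485e+02  9.773550e+01  1.000150e+01  1.665000e-01] axis perp 0.16265112780517263 73.78890720155705
rib scene [ 5.69521e+02 -2.96154e+02  9.69670e+01  8.09900e+00  1.68000e-01]
rib scene [ 5.57303e+02 -2.23262e+02  9.57580e+01  8.44800e+00  1.66000e-01]
board top [578.916 256.434  85.281  84.972  -1.343] [159.36448598 176.1682243 ]
board scene [576.281 254.614  86.331  85.     -1.342] [335.17283951 182.2345679 ]
hotplate [5.84408e+02 2.51706e+02 1.57850e+02 1.45061e+02 2.36000e-01]
bar tri [(array([ 547.96144107, -181.22387858,  199.51297256]), np.float64(8.298399740506479))]
board tri (array([577.5389433 , 254.67528961,  61.01525428]), np.float64(1.6083308539262389))
```

```bash
python3 go.py 486 0 250 -0.12
```

```text
t 0.1 pos [ 158.9 -655.4  248.8] yaw -1.333 w 85.3
turn units [-1.000e-02 -1.000e-02 -1.011e+01] | shift if turned first [27.59  9.85 -0.05] | unturned [ 18.89 -22.4   -0.  ]
```

```bash
python3 -m pendant '[[[0,0,0,0,0,-0.89,1],[0,0,0,0,0,-0.89,1],[0,0,0,0,0,-0.89,1],[0,0,0,0,0,-0.89,1],[0,0,0,0,0,-0.89,1],[0,0,0,0,0,-0.89,1],[0,0,0,0,0,-0.89,1],[0,0,0,0,0,-0.89,1],[0,0,0,0,0,-0.89,1],[0,0,0,0,0,-0.89,1],[0,0,0,0,0,-0.89,1],[0,0,0,0,0,0,1],[0,0,0,0,0,0,1]]]' 60; python3 go.py 487 -0.7 250 -0.155
```

```text
t: 1.18
tool_pos: [159.0, -655.7, 249.4]
eef_rot: [-2.392, -2.035, -0.001]
force: [0.6, 0.3, -0.5]
gripper_width: 85.4
grip_force: 0.0
t 1.18 pos [ 159.  -655.7  249.4] yaw -0.161 w 85.4
turn units [-0.   -0.01 -0.05] | shift if turned first [ 2.791e+01  8.920e+00 -2.000e-02] | unturned [27.97  8.75 -0.  ]
```

```bash
python3 -m pendant '[[[0.5,0.15,0,0,0,0,1],[1,0.3,0,0,0,0,1],[1,0.3,0,0,0,0,1],[1,0.3,0,0,0,0,1],[1,0.3,0,0,0,0,1],[1,0.3,0,0,0,0,1],[1,0.3,0,0,0,0,1],[1,0.3,0,0,0,0,1],[1,0.3,0,0,0,0,1],[1,0.3,0,0,0,0,1],[1,0.3,0,0,0,0,1],[1,0.3,0,0,0,0,1],[1,0.3,0,0,0,0,1],[1,0.3,0,0,0,0,1],[1,0.3,0,0,0,0,1],[1,0.3,0,0,0,0,1],[1,0.3,0,0,0,0,1],[1,0.3,0,0,0,0,1],[1,0.3,0,0,0,0,1],[1,0.3,0,0,0,0,1]]]' >/dev/null; python3 -m pendant '[[[1,0.35,0,0,0,0,1],[1,0.35,0,0,0,0,1],[1,0.35,0,0,0,0,1],[1,0.35,0,0,0,0,1],[1,0.35,0,0,0,0,1],[1,0.35,0,0,0,0,1],[1,0.35,0,0,0,0,1],[0.7,0.2,0,0,0,0,1],[0,0,0,0,0,0,1],[0,0,0,0,0,0,1]]]' >/dev/null; python3 go.py 487 -0.7 75 -0.155
```

```text
t 3.68 pos [475.4 -16.9 249.8] yaw -0.157 w 85.3
turn units [-0.01  0.   -0.02] | shift if turned first [0.71 0.36 6.99] | unturned [0.72 0.36 6.99]
```

```bash
python3 -m pendant '[[[0.72,0.36,0,0,0,0,1],[0,0,0.6,0,0,0,1],[0,0,1,0,0,0,1],[0,0,1,0,0,0,1],[0,0,1,0,0,0,1],[0,0,1,0,0,0,1],[0,0,1,0,0,0,1],[0,0,0.9,0,0,0,1],[0,0,0.5,0,0,0,1],[0,0,0,0,0,0,1],[0,0,0,0,0,0,1]]]' ; python3 go.py 487 -0.7 75 -0.155
```

```text
t: 4.6
tool_pos: [486.4, -2.3, 74.4]
eef_rot: [-2.391, -2.036, 0.003]
force: [0.0, -0.7, -0.2]
gripper_width: 85.4
grip_force: 0.0
t 4.6 pos [486.4  -2.3  74.4] yaw -0.16 w 85.4
turn units [-0.02  0.   -0.04] | shift if turned first [ 0.07  0.01 -0.02] | unturned [ 0.07  0.01 -0.02]
```

```bash
python3 -m pendant '[[[0,0,0,0,0,0,-1],[0,0,0,0,0,0,-1],[0,0,0,0,0,0,-1],[0,0,0,0,0,0,-1],[0,0,0,0,0,0,-1],[0,0,0,0,0,0,-1],[0,0,0,0,0,0,-1],[0,0,0,0,0,0,-1],[0,0,-0.3,0,0,0,-1],[0,0,-1,0,0,0,-1],[0,0,-1,0,0,0,-1],[0,0,-1,0,0,0,-1],[0,0,-1,0,0,0,-1],[0,0,-0.7,0,0,0,-1],[0,0,0,0,0,0,-1],[0,0,0,0,0,0,-1]]]' 80; python3 - <<'E'
from h import *; from go import pose
s,R=pose();print(s["tool_pos"].round(1),np.arctan2(R[1,1],R[0,1]))
c=cap("top");t=cap("scene");np.savez("pics/top1.npz",**c)
m=hsv(c,(0,0,70),(180,60,255))
for b in blobs(m,150):
    D=depth(c,inside(m,b))
    if len(D) and 480<D[:,0].mean()<620 and -80<D[:,1].mean()<80:
        k=np.abs(D[:,2]-np.median(D[:,2]))<25;D=D[k]
        print(D.mean(0).round(1),rect(D)); A=np.c_[D[:,:2]-D[:,:2].mean(0),np.ones(len(D))];print("slopes",np.linalg.lstsq(A,D[:,2],rcond=None)[0])
im=np.hstack([c["image"][120:260,180:320],t["image"][110:250,180:320]])[:,:,::-1]
cv2.imwrite("pics/g1.png",cv2.resize(im,(800,400)))
E
```

```text
t: 5.93
tool_pos: [488.2, -1.6, 200.7]
eef_rot: [2.389, 2.038, 0.002]
force: [0.1, -0.0, -2.1]
gripper_width: 25.1
grip_force: 77.9
[488.2  -1.6 200.7] -0.15811808998827664
[583.1 -11.5 127.7] [582.782 -11.731  43.889  37.08    1.455]
slopes [1.79610671e-02 1.58401276e-02 1.27671237e+02]
```

View pics/g1.png

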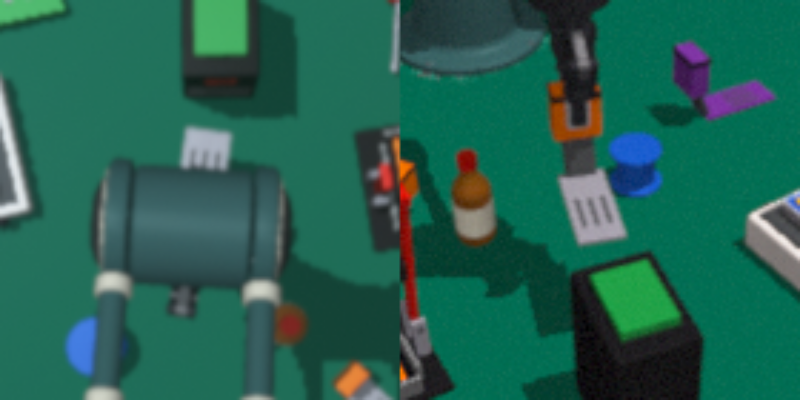

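The lifter is held level: its blade shows at (207,150) in the left half and (592,207) in the right. Blade top is at TCP − 73 mm, as expected. I'll retreat, turn and go to the pre-insert pose.

```bash
python3 -m pendant '[[[0,-0.5,0,0,0,0,-1],[0,-1,0,0,0,0,-1],[0,-1,0,0,0,0,-1],[0,-0.5,0,0,0,0,-1],[0,0,0,0,0,-0.6,-1],[0,0,0,0,0,-0.8,-1],[0,0,0,0,0,-0.8,-1],[0,0,0,0,0,-0.6,-1],[0,0,0,0,0,-0.4,-1],[0,0,0,0,0,0,-1],[0,0,0,0,0,0,-1]]]' >/dev/null; python3 go.py 407.3 215.3 200 0.222;
```

```text
t 6.95 pos [412.1  10.3 198.5] yaw 0.224 w 25.4
turn units [-0.02 -0.01  0.02] | shift if turned first [ 8.04  1.62 -0.06] | unturned [ 8.04  1.64 -0.06]
```

```bash
python3 -m pendant '[[[0.5,0.1,0,0,0,0,-1],[1,0.2,0,0,0,0,-1],[1,0.2,0,0,0,0,-1],[1,0.2,0,0,0,0,-1],[1,0.2,0,0,0,0,-1],[1,0.2,0,0,0,0,-1],[1,0.2,0,0,0,0,-1],[1,0.2,0,0,0,0,-1],[0.5,0.1,0,0,0,0,-1],[0,0,0,0,0,0,-1],[0,0,0,0,0,0,-1],[0,0,0,0,0,0,-1]]]' >/dev/null; python3 go.py 407.3 215.3 140 0.222; python3 - <<'E'
from h import *; from go import pose
s,R=pose();p=s["tool_pos"]
c=cap("top");t=cap("scene")
for n,q in(("top",c),("scene",t)):
    m=hsv(q,(0,0,110),(180,50,255))
    y,x=np.nonzero(m);px=np.c_[x,y];r=q["range_z"][y,x];px=px[r>0];D=depth(q,px);L=(D-p)@R
    k=(np.abs(L[:,0])<40)&(L[:,1]>20)&(L[:,1]<135)&(np.abs(L[:,2]-73)<10)
    D=D[k];L=L[k];print(n,len(D),rect(D),D.mean(0).round(1))
    print(" tip y",np.percentile(L[:,1],[1,99]).round(1))
    for a in range(30,116,14):
        w=L[(L[:,1]>=a)&(L[:,1]<a+14)]
        if len(w)>10: print("  ",a,"lat mid",((w[:,0].min()+w[:,0].max())/2).round(1),"zdepth",np.median(w[:,2]).round(1))
im=np.hstack([c["image"][110:250,100:240],t["image"][110:250,240:380]])[:,:,::-1]
cv2.imwrite("pics/g2.png",cv2.resize(im,(800,400)))
E
```

```text
t 7.95 pos [407.3 213.4 199.3] yaw 0.225 w 24.6
turn units [-0.01  0.01  0.03] | shift if turned first [0.07 0.02 2.37] | unturned [0.08 0.02 2.37]
top 387 [4.72022e+02 2.32005e+02 9.48910e+01 4.41980e+01 2.64000e-01] [481.9 230.6 126.2]
 tip y [ 23.  113.9]
   30 lat mid -9.0 zdepth 72.7
   44 lat mid -5.6 zdepth 72.5
   58 lat mid -2.4 zdepth 72.2
   72 lat mid 4.9 zdepth 73.0
   86 lat mid 4.8 zdepth 72.8
   100 lat mid 5.4 zdepth 73.7
scene 268 [4.73196e+02 2.29168e+02 9.46960e+01 4.54510e+01 2.56000e-01] [474.7 229.3 125.4]
 tip y [ 21.5 114.5]
   30 lat mid 0.2 zdepth 73.7
   44 lat mid -0.1 zdepth 73.9
   58 lat mid 0.6 zdepth 74.0
   72 lat mid 0.8 zdepth 73.8
   86 lat mid 1.3 zdepth 73.2
   100 lat mid 2.3 zdepth 73.6
```

View pics/g2.png

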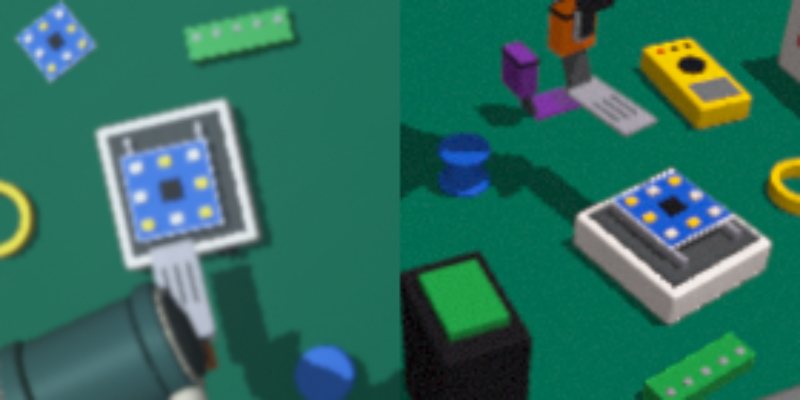

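The blade (at (180,280) left, (612,105) right) points at the board. It sits yawed about +0.035 from the tool, so I'll correct for that and then lower and check.

```bash
python3 -m pendant '[[[0.07,0,0.3,0,0,0.2,-1],[0,0,0.6,0,0,0,-1],[0,0,0.8,0,0,0,-1],[0,0,0.7,0,0,0,-1],[0,0,0.4,0,0,0,-1],[0,0,0.15,0,0,0,-1],[0,0,0,0,0,0,-1],[0,0,0,0,0,0,-1]]]' ; python3 go.py 407.4 214.7 125 0.2
```

```text
t: 8.72
tool_pos: [408.0, 215.7, 126.8]
eef_rot: [1.987, 2.433, 0.001]
force: [0.4, 0.2, -1.7]
gripper_width: 25.2
grip_force: 78.3
t 8.72 pos [408.  215.7 126.8] yaw 0.201 w 25.2
turn units [ 0.01 -0.    0.01] | shift if turned first [-0.03 -0.03  0.07] | unturned [-0.03 -0.03  0.07]
```

```bash
python3 -m pendant '[[[0,0,0.06,0,0,0,-1],[0,0.3,0,0,0,0,-1],[0.01,0.4,0,0,0,0,-1],[0.01,0.4,0,0,0,0,-1],[0.01,0.4,0,0,0,0,-1],[0.01,0.3,0,0,0,0,-1],[0,0,0,0,0,0,-1],[0,0,0,0,0,0,-1]]]'; python3 go.py 500 236.9 125 0.2;  python3 - <<'E'
from h import *
t=cap("scene");cv2.imwrite("pics/g3.png",cv2.resize(t["image"][130:230,270:390,::-1],(720,600),interpolation=cv2.INTER_CUBIC))
E
```

```text
t: 9.38
tool_pos: [451.9, 225.9, 124.6]
eef_rot: [-1.987, -2.433, 0.001]
force: [0.2, 0.5, -2.6]
gripper_width: 25.4
grip_force: 78.4
t 9.38 pos [451.9 225.9 124.6] yaw 0.201 w 25.4
turn units [-0.    0.    0.01] | shift if turned first [ 0.05  1.97 -0.02] | unturned [ 0.05  1.97 -0.02]
```

View pics/g3.png

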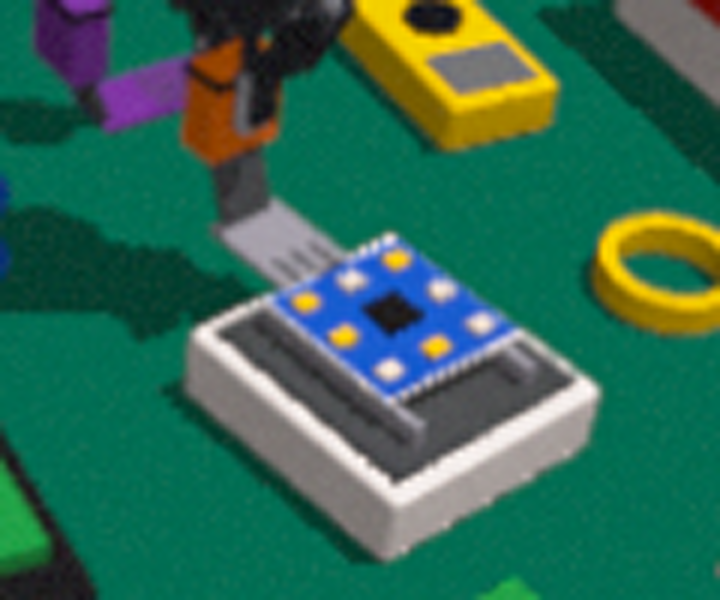

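The blade enters cleanly under the board (the board's rear edge is at (335,265) and it has not moved). I'll insert the rest and lift slowly.

```bash
python3 -m pendant '[[[0.01,0.3,0,0,0,0,-1],[0.02,0.4,0,0,0,0,-1],[0.02,0.4,0,0,0,0,-1],[0.02,0.4,0,0,0,0,-1],[0.01,0.3,0,0,0,0,-1],[0.01,0.15,0,0,0,0,-1],[0,0,0,0,0,0,-1],[0,0,0,0,0,0,-1],[0,0,-0.1,0,0,0,-1],[0,0,-0.1,0,0,0,-1],[0,0,-0.1,0,0,0,-1],[0,0,-0.2,0,0,0,-1],[0,0,-0.4,0,0,0,-1],[0,0,-0.5,0,0,0,-1],[0,0,-0.5,0,0,0,-1],[0,0,-0.4,0,0,0,-1],[0,0,-0.2,0,0,0,-1],[0,0,0,0,0,0,-1],[0,0,0,0,0,0,-1],[0,0,0,0,0,0,-1]]]'; cat > bd.py <<'E'
from h import *; from go import pose
s,R=pose();p=s["tool_pos"];print("tcp",p.round(1),"yaw",np.arctan2(R[1,1],R[0,1]).round(3))
for n in("top","scene"):
    c=cap(n);np.savez(f"pics/{n}_l.npz",**c)
    m=cv2.morphologyEx(hsv(c,(105,110,50),(125,255,255)),cv2.MORPH_CLOSE,np.ones((5,5)))
    for b in blobs(m,60):
        D=depth(c,inside(m,b))
        if len(D)<30: continue
        z=np.median(D[:,2]);q=rect(plane(c,b,z))
        if np.hypot(*(q[:2]-(p+80*R[:,1])[:2]))<60:
            k=np.abs(D[:,2]-z)<15;D=D[k];A=np.c_[D[:,:2]-D[:,:2].mean(0),np.ones(len(D))]
            print(n,q,"z",z.round(1),"slopes",np.linalg.lstsq(A,D[:,2],rcond=None)[0][:2].round(3),"in tool",((np.r_[q[:2],z]-p)@R).round(1))
E
python3 bd.py
```

```text
t: 11.1
tool_pos: [498.2, 237.6, 186.7]
eef_rot: [-1.986, -2.433, 0.001]
force: [-0.6, -0.4, -4.0]
gripper_width: 25.1
grip_force: 78.3
tcp [498.2 237.6 186.7] yaw 0.202
top [5.79002e+02 2.53414e+02 8.47470e+01 7.94080e+01 2.32000e-01] z 118.9 slopes [ 0.013 -0.014] in tool [-0.6 82.4 67.7]
scene [576.793 253.025  86.088  85.514  -1.364] z 118.2 slopes [ 0.014 -0.031] in tool [-0.6 80.2 68.4]
```

Board is on the blade, level, at 81 mm ahead of TCP. Carry: back and up, then across.

```bash
python3 -m pendant '[[[0,-0.1,-0.1,0,0,0,-1],[0,-0.2,-0.2,0,0,0,-1],[0,-0.4,-0.3,0,0,0,-1],[0,-0.5,-0.3,0,0,0.05,-1],[0,-0.5,-0.3,0,0,0.1,-1],[0,-0.5,-0.2,0,0,0.1,-1],[0,-0.4,-0.2,0,0,0.1,-1],[0,-0.3,-0.1,0,0,0.1,-1],[0,-0.1,0,0,0,0.02,-1],[0,0,0,0,0,0,-1],[0,0,0,0,0,0,-1]]]'; python3 go.py 425 -20 230 0.146
```

```text
t: 12.12
tool_pos: [425.0, 223.8, 229.6]
eef_rot: [2.054, 2.377, 0.0]
force: [-1.0, -0.5, -2.2]
gripper_width: 25.4
grip_force: 78.3
t 12.12 pos [425.  223.8 229.6] yaw 0.146 w 25.4
turn units [ 0. -0. -0.] | shift if turned first [-9.65 -1.42 -0.02] | unturned [-9.65 -1.42 -0.02]
```

```bash
python3 -m pendant '[[[-0.1,-0.01,0,0,0,0,-1],[-0.25,-0.04,0,0,0,0,-1],[-0.4,-0.06,0,0,0,0,-1],[-0.6,-0.09,0,0,0,0,-1],[-0.7,-0.1,0,0,0,0,-1],[-0.7,-0.1,0,0,0,0,-1],[-0.7,-0.1,0,0,0,0,-1],[-0.7,-0.1,0,0,0,0,-1],[-0.7,-0.1,0,0,0,0,-1],[-0.7,-0.1,0,0,0,0,-1],[-0.7,-0.1,0,0,0,0,-1],[-0.7,-0.1,0,0,0,0,-1],[-0.7,-0.1,0,0,0,0,-1],[-0.7,-0.1,0,0,0,0,-1],[-0.5,-0.07,0,0,0,0,-1],[-0.3,-0.04,0,0,0,0,-1],[-0.2,-0.02,0,0,0,0,-1],[-0.1,-0.01,0,0,0,0,-1],[0,0,0,0,0,0,-1],[0,0,0,0,0,0,-1]]]'; python3 bd.py; python3 go.py 385 -100 230 0.146
```

```text
t: 13.78
tool_pos: [426.1, -14.6, 229.7]
eef_rot: [-2.054, -2.377, -0.0]
force: [-0.0, -0.0, -2.3]
gripper_width: 25.2
grip_force: 78.3
tcp [426.1 -14.6 229.7] yaw 0.146
top [ 5.09676e+02 -8.10000e-02  8.74430e+01  8.32440e+01 -1.42600e+00] z 161.4 slopes [-0.007  0.006] in tool [ 2.2 84.8 68.3]
scene [5.29384e+02 1.17760e+01 1.35535e+02 1.05188e+02 1.74000e-01] z 161.1 slopes [-0.011 -0.003] in tool [ 11.1 106.1  68.6]
t 13.88 pos [426.  -14.4 229.7] yaw 0.146 w 25.1
turn units [-0. -0.  0.] | shift if turned first [-3.15 -2.12 -0.01] | unturned [-3.15 -2.12 -0.01]
```

```bash
python3 -m pendant '[[[-0.1,-0.07,0,0,0,0,-1],[-0.3,-0.2,0,0,0,0,-1],[-0.45,-0.3,0,0,0,0,-1],[-0.55,-0.4,0,0,0,0,-1],[-0.55,-0.4,0,0,0,0,-1],[-0.6,-0.4,0,0,0,0,-1],[-0.6,-0.35,0,0,0,0,-1],[-0.7,-0.25,0,0,0,0,-1],[-0.7,-0.2,0,0,0,0,-1],[-0.7,-0.2,0,0,0,0,-1],[-0.7,-0.2,0,0,0,0,-1],[-0.7,-0.2,0,0,0,0,-1],[-0.7,-0.2,0,0,0,0,-1],[-0.7,-0.2,0,0,0,0,-1],[-0.7,-0.2,0,0,0,0,-1],[-0.6,-0.15,0,0,0,0,-1],[-0.4,-0.1,0,0,0,0,-1],[-0.3,0,0,0,0,0,-1],[-0.1,0,0,0,0,0,-1],[0,0,0,0,0,0,-1]]]'; python3 -m pendant '[[[0,0,0,0,0,0,-1],[0,0,0,0,0,0,-1]]]'>/dev/null; python3 bd.py; python3 go.py 365.4 -286.7 230 0.146
```

```text
t: 15.55
tool_pos: [363.4, -280.7, 229.7]
eef_rot: [-2.055, -2.376, -0.0]
force: [0.4, 0.4, -2.2]
gripper_width: 25.2
grip_force: 78.3
tcp [ 363.4 -279.8  229.6] yaw 0.146
top [ 4.44535e+02 -2.66344e+02  8.86960e+01  8.69170e+01  1.71000e-01] z 161.0 slopes [-0.001  0.008] in tool [ 1.4 82.2 68.6]
scene [ 4.43193e+02 -2.68033e+02  8.67560e+01  8.62650e+01  1.45000e-01] z 160.8 slopes [ 0.022 -0.005] in tool [-0.  80.6 68.8]
t 15.82 pos [ 363.5 -279.8  229.7] yaw 0.146 w 25.0
turn units [-0. -0.  0.] | shift if turned first [-0.28  0.04 -0.01] | unturned [-0.28  0.04 -0.01]
```

```bash
python3 -m pendant '[[[-0.1,0,0.1,0,0,-0.07,-1],[-0.15,0,0.3,0,0,0,-1],[-0.1,0,0.5,0,0,0,-1],[0,0,0.6,0,0,0,-1],[0,0,0.6,0,0,0,-1],[0,0,0.6,0,0,0,-1],[0,0,0.6,0,0,0,-1],[0,0,0.6,0,0,0,-1],[0,0,0.4,0,0,0,-1],[0,0,0.25,0,0,0,-1],[0,0,0.15,0,0,0,-1],[0,0,0,0,0,0,-1],[0,0,0,0,0,0,-1]]]'; python3 go.py 484 -271.2 112 0.154
```

```text
t: 16.9
tool_pos: [365.0, -289.5, 112.6]
eef_rot: [2.044, 2.385, 0.0]
force: [0.0, 0.7, -2.7]
gripper_width: 25.3
grip_force: 78.4
t 16.9 pos [ 365.  -289.5  112.6] yaw 0.154 w 25.3
turn units [ 0.  0. -0.] | shift if turned first [-0.01  4.81  0.02] | unturned [-0.01  4.81  0.03]
```

```bash
python3 -m pendant '[[[0,0.1,0,0,0,0,-1],[0,0.3,0,0,0,0,-1],[0,0.5,0,0,0,0,-1],[0,0.6,0,0,0,0,-1],[0,0.6,0,0,0,0,-1],[0,0.6,0,0,0,0,-1],[0,0.6,0,0,0,0,-1],[0,0.6,0,0,0,0,-1],[0,0.4,0,0,0,0,-1],[0,0.3,0,0,0,0,-1],[0,0.2,0,0,0,0,-1],[0,0,0,0,0,0,-1],[0,0,0,0,0,0,-1]]]'; cat > fx.py <<'E'
from h import *
for n in("top","scene"):
    c=dict(np.load(f"pics/{n}_l.npz")); o=hsv(c,(6,150,110),(16,255,255))
    y,x=np.nonzero(hsv(c,(100,60,40),(130,255,255))|hsv(c,(100,0,120),(130,255,255)))
    im=c["image"];ctr=cv2.projectPoints
    u0,v0,w,h=(290,150,80,60) if n=="top" else (120,200,90,70)
    cv2.imwrite(f"pics/fx_{n}.png",cv2.resize(im[v0:v0+h,u0:u0+w,::-1],None,fx=5,fy=5,interpolation=cv2.INTER_CUBIC))
a=cv2.imread("pics/fx_top.png");b=cv2.imread("pics/fx_scene.png");H=max(len(a),len(b))
cv2.imwrite("pics/fx.png",cv2.resize(np.hstack([cv2.copyMakeBorder(q,0,H-len(q),0,0,0) for q in(a,b)]),(800,330)))
E
python3 bd.py;python3 fx.py; python3 go.py 484 -271.2 112 0.154
```

```text
t: 17.98
tool_pos: [483.0, -270.6, 112.0]
eef_rot: [-2.043, -2.385, 0.001]
force: [-0.8, -0.5, -2.6]
gripper_width: 25.4
grip_force: 78.2
tcp [ 483.  -270.6  112. ] yaw 0.154
top [ 5.64648e+02 -2.55545e+02  8.77570e+01  8.60380e+01  1.83000e-01] z 43.7 slopes [-0.007 -0.003] in tool [ 2.3 83.  68.2]
scene [ 5.62560e+02 -2.58094e+02  8.64440e+01  8.46870e+01  1.75000e-01] z 43.4 slopes [-0.008  0.009] in tool [ 0.2 80.6 68.5]
t 18.08 pos [ 482.5 -270.8  112. ] yaw 0.153 w 24.9
turn units [-0.01 -0.   -0.01] | shift if turned first [-0.03  0.05  0.  ] | unturned [-0.03  0.05  0.  ]
```

View pics/fx.png

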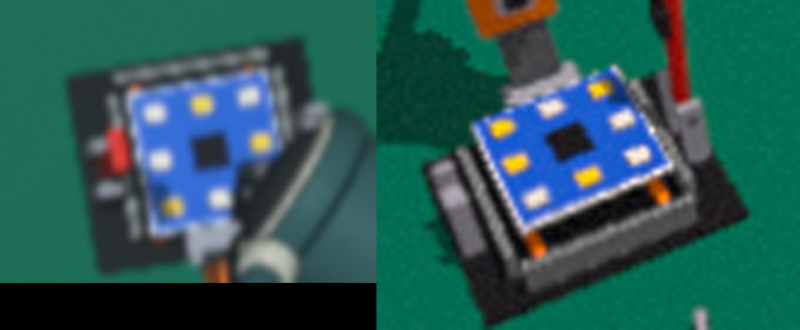

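The board sits over the ribs, square between the guides (left view centre (210,150), right view (570,142)); both cameras say it is within about 1.5 mm. I'll trim and lower.

```bash
python3 -m pendant '[[[0,0.04,0,0,0,0.1,-1],[0,0,0.1,0,0,0,-1],[0,0,0.2,0,0,0,-1],[0,0,0.2,0,0,0,-1],[0,0,0.1,0,0,0,-1],[0,0,0.1,0,0,0,-1],[0,0,0.1,0,0,0,-1],[0,0,0.08,0,0,0,-1],[0,0,0,0,0,0,-1],[0,0,0,0,0,0,-1],[0,0,0,0,0,0,-1]]]'; python3 bd.py; python3 go.py 484 -271.2 89 0.142
```

```text
t: 19.0
tool_pos: [484.5, -270.7, 90.5]
eef_rot: [2.058, 2.373, 0.0]
force: [0.2, -0.6, -1.0]
gripper_width: 25.1
grip_force: 78.3
tcp [ 484.5 -270.7   90.5] yaw 0.142
top [ 565.994 -256.459   86.608   86.346   -1.4  ] z 26.7 slopes [-0.012  0.005] in tool [ 2.6 82.7 63.8]
scene [ 5.63048e+02 -2.58635e+02  8.72920e+01  8.45650e+01  1.60000e-01] z 26.4 slopes [-0.003  0.007] in tool [ 0.9 79.4 64.1]
t 19.1 pos [ 484.5 -270.7   90.5] yaw 0.142 w 25.1
turn units [ 0.  0. -0.] | shift if turned first [-0.02 -0.02  0.06] | unturned [-0.02 -0.02  0.06]
```

Seated (board top at z 26.5, blade about 4 mm below it). Drawing the blade out.

```bash
python3 -m pendant '[[[0,-0.1,0,0,0,0,-1],[0,-0.2,0,0,0,0,-1],[-0.01,-0.3,0,0,0,0,-1],[-0.01,-0.4,0,0,0,0,-1],[-0.01,-0.5,0,0,0,0,-1],[-0.01,-0.5,0,0,0,0,-1],[-0.01,-0.5,0,0,0,0,-1],[-0.01,-0.5,0,0,0,0,-1],[-0.01,-0.5,0,0,0,0,-1],[-0.01,-0.5,0,0,0,0,-1],[-0.01,-0.5,0,0,0,0,-1],[-0.01,-0.4,0,0,0,0,-1],[0,-0.2,0,0,0,0,-1],[0,-0.1,0,0,0,0,-1],[0,0,0,0,0,0,-1],[0,0,0,0,0,0,-1]]]'; python3 - <<'E'
from h import *
for n in("top","scene"):
    c=cap(n);m=cv2.morphologyEx(hsv(c,(105,110,50),(125,255,255)),cv2.MORPH_CLOSE,np.ones((5,5)))
    for b in blobs(m,60):
        q=rect(plane(c,b,26))
        if np.hypot(*(q[:2]-[564,-258]))<40: print(n,q,np.median(depth(c,inside(m,b))[:,2]))
E
python3 go.py 365 -292 76 0.142
```

```text
t: 20.43
tool_pos: [356.3, -291.7, 90.4]
eef_rot: [2.058, 2.372, 0.0]
force: [0.1, 0.3, -1.0]
gripper_width: 24.8
grip_force: 78.4
top [ 5.65333e+02 -2.56556e+02  8.79420e+01  8.64080e+01  1.65000e-01] 26.51991939783352
scene [ 5.62930e+02 -2.58675e+02  8.68870e+01  8.44820e+01  1.65000e-01] 26.321934439880806
t 20.53 pos [ 356.5 -291.6   90.4] yaw 0.142 w 25.2
turn units [0. 0. 0.] | shift if turned first [-0.06  0.33  0.58] | unturned [-0.06  0.33  0.58]
```

```bash
python3 -m pendant '[[[0,0,0.2,0,0,0,-1],[0,0,0.2,0,0,0,-1],[0,0,0.1,0,0,0,-1],[0,0,0.06,0,0,0,-1],[0,0,0.04,0,0,0,-1],[0,0,0,0,0,0,-1],[0,0,0,0,0,0,-1],[0,0,0,0,0,0,-1]]]' 20; python3 go.py 365 -292 76 0.142
```

```text
t: 21.2
tool_pos: [355.6, -291.2, 76.1]
eef_rot: [-2.057, -2.372, 0.0]
force: [-5.6, 3.4, 10.3]
gripper_width: 25.4
grip_force: 80.1
t 21.2 pos [ 355.6 -291.2   76.1] yaw 0.142 w 25.4
turn units [-0.01 -0.01  0.  ] | shift if turned first [-0.09  0.37  0.  ] | unturned [-0.09  0.37  0.  ]
```

Resting on the bench (contact 10 N). Release, rise, and look.

```bash
python3 -m pendant '[[[0,0,0,0,0,0,0],[0,0,0,0,0,0,0.5],[0,0,0,0,0,0,1],[0,0,0,0,0,0,1],[0,0,0,0,0,0,1],[0,0,0,0,0,0,1],[0,0,0,0,0,0,1],[0,0,0,0,0,0,1],[0,0,-0.3,0,0,0,1],[0,0,-1,0,0,0,1],[0,0,-1,0,0,0,1],[0,0,-1,0,0,0,1],[0,0,-1,0,0,0,1],[0,0,-1,0,0,0,1],[0,0,-1,0,0,0,0],[0,0,-1,0,0,0,-1],[0,0,-0.5,0,0,0,-1],[0,0,0,0,0,0,-1],[0,0,0,0,0,0,-1]]]' 60; python3 - <<'E'
from h import *
t=cap("top");s=cap("scene")
R=((0,150,90),(4,255,255))
for n,c in(("top",t),("scene",s)):
    m=hsv(c,*R);y,x=np.nonzero(m);P=np.c_[x,y];P=P[c["range_z"][y,x]>0];D=depth(c,P)
    k=(np.abs(D[:,0]-553)<40)&(D[:,1]>-215)&(D[:,1]<-140)&(D[:,2]>50);D=D[k]
    for a in(60,90,120,150,175,190): 
        w=D[(D[:,2]>=a)&(D[:,2]<a+20)]
        if len(w)>3: print(n,a,w.mean(0).round(1),len(w))
    m=hsv(c,(0,0,70),(180,60,255))
    for b in blobs(m,100):
        q=rect(plane(c,b,3));D=depth(c,inside(m,b))
        if len(D) and np.hypot(*(q[:2]-[420,-280]))<50: print("blade",n,q,np.median(D[:,2]))
    m=hsv(c,(6,150,110),(16,255,255))
    for b in blobs(m,20):
        D=depth(c,inside(m,b)); D=D[D[:,2]>85] if len(D) else D
        if len(D)>10 and np.hypot(*(D.mean(0)[:2]-[356,-291]))<50: print("grip",n,D.mean(0).round(1))
E
python3 go.py 550 -100 275 0.142
```

```text
t: 22.78
tool_pos: [356.1, -291.6, 270.6]
eef_rot: [2.058, 2.372, -0.0]
force: [-1.3, 0.8, -0.7]
gripper_width: 25.8
grip_force: 0.0
top 175 [ 551.7 -176.4  192.5] 13
top 190 [ 550.7 -177.5  195.9] 29
blade top [ 4.18487e+02 -2.78119e+02  1.03274e+02  4.46270e+01  1.72000e-01] 2.7522438304458774
grip top [ 356.4 -287.4   91.7]
scene 60 [ 557.9 -190.4   69.6] 19
scene 90 [ 559.4 -187.1   99.2] 11
scene 120 [ 557.7 -185.7  130.4] 18
scene 150 [ 556.4 -183.8  160.1] 20
scene 175 [ 557.3 -181.1  188.6] 30
scene 190 [ 553.2 -181.1  194.3] 29
blade scene [ 4.02203e+02 -2.83264e+02  1.40063e+02  4.57950e+01  1.76000e-01] 3.176247212591875
grip scene [ 356.6 -291.7   90.7]
t 22.88 pos [ 355.2 -290.7  268.4] yaw 0.142 w 10.0
turn units [-0.02 -0.02 -0.  ] | shift if turned first [ 6.45  8.8  -0.27] | unturned [ 6.45  8.79 -0.27]
```

Lifter is flat on the bench (blade z 3, grip top z 91), blade point about 130 mm from the seat. Bar leans about 0.08 rad outward, so push from its outer side with closed fingers.

```bash
python3 go.py 544.1 -137.7 269 0.166; python3 -m pendant '[[[0.3,0.5,0,0,0,-0.2,-1],[0.6,0.9,0,0,0,0,-1],[0.6,0.9,0,0,0,0,-1],[0.6,0.9,0,0,0,0,-1],[0.6,0.9,0,0,0,0,-1],[0.6,0.9,0,0,0,0,-1],[0.6,0.9,0,0,0,0,-1],[0.6,0.9,0,0,0,0,-1],[0.5,0.6,0,0,0,0,-1],[0,0,0,0,0,0,-1],[0,0,0,0,0,0,-1]]]'; python3 go.py 544.1 -137.7 169 0.166
```

```text
t 22.88 pos [ 355.2 -290.7  268.4] yaw 0.142 w 10.0
turn units [-0.02 -0.02 -0.2 ] | shift if turned first [ 4.79  8.47 -0.03] | unturned [ 4.99  8.35 -0.03]
t: 23.8
tool_pos: [517.3, -137.0, 267.8]
eef_rot: [-2.025, -2.397, 0.003]
force: [-1.2, -0.9, 0.0]
gripper_width: 0.3
grip_force: 0.0
t 23.8 pos [ 517.3 -137.   267.8] yaw 0.168 w 0.3
turn units [-0.03 -0.01  0.02] | shift if turned first [-0.21  1.05  3.95] | unturned [-0.21  1.07  3.95]
```

```bash
python3 -m pendant '[[[-0.1,0.5,0,0,0,0,-1],[-0.1,0.55,0,0,0,0,-1],[0,0,0.5,0,0,0,-1],[0,0,1,0,0,0,-1],[0,0,1,0,0,0,-1],[0,0,1,0,0,0,-1],[0,0,0.45,0,0,0,-1],[0,0,0,0,0,0,-1],[0,0,0,0,0,0,-1]]]'; python3 go.py 544.1 -137.7 169 0.166
```

```text
t: 24.55
tool_pos: [543.8, -138.8, 170.7]
eef_rot: [-2.03, -2.396, 0.001]
force: [0.5, 0.3, 1.0]
gripper_width: -0.1
grip_force: 0.0
t 24.55 pos [ 543.8 -138.8  170.7] yaw 0.165 w -0.1
turn units [-0.02 -0.01 -0.01] | shift if turned first [0.04 0.02 0.07] | unturned [0.04 0.02 0.07]
```

```bash
python3 -m pendant '[[[-0.4,0,0,0,0,0,-1],[-0.4,0,0,0,0,0,-1],[-0.4,0,0,0,0,0,-1],[-0.4,0,0,0,0,0,-1],[-0.4,0,0,0,0,0,-1],[-0.4,0,0,0,0,0,-1],[-0.4,0,0,0,0,0,-1],[-0.4,0,0.07,0,0,0,-1],[-0.4,0,0.17,0,0,0,-1],[-0.4,0,0.22,0,0,0,-1],[-0.4,0,0.25,0,0,0,-1],[-0.36,0,0.28,0,0,0,-1],[0,0,0,0,0,0,-1],[0,0,0,0,0,0,-1]]]'; python3 - <<'E'
from h import *; from go import pose
s,R=pose();f=np.array([.9863,.1652]);l=np.array([-.1652,.9863]);d=s["tool_pos"][:2]-[564.3,-258];print("tcp f",d@f,d@l,s["tool_pos"][2])
c=cap("scene");cv2.imwrite("pics/bar1.png",cv2.resize(c["image"][130:280,110:260,::-1],(600,600),interpolation=cv2.INTER_CUBIC))
E
```

```text
t: 25.72
tool_pos: [563.6, -256.1, 145.3]
eef_rot: [-2.029, -2.395, 0.001]
force: [0.2, 1.0, -0.2]
gripper_width: -0.2
grip_force: 0.0
tcp f -0.36841048352765543 2.0010105970035443 145.32980976088493
```

View pics/bar1.png

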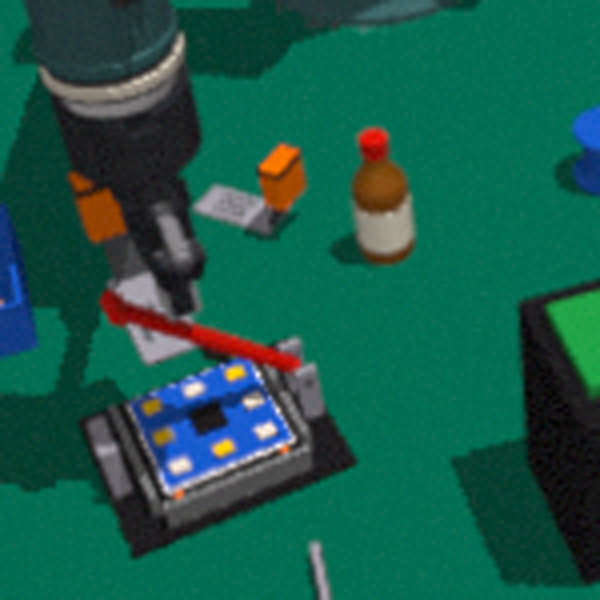

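The bar (red, from (300,362) to (110,305)) is following the fingertip as planned, with the board undisturbed. Continue down.

```bash
python3 -m pendant '[[[-0.3,0,0.3,0,0,0,-1],[-0.3,0,0.36,0,0,0,-1],[-0.25,0,0.4,0,0,0,-1],[-0.25,0,0.4,0,0,0,-1],[-0.12,0,0.35,0,0,0,-1],[-0.1,0,0.35,0,0,0,-1],[-0.1,0,0.32,0,0,0,-1],[-0.06,0,0.3,0,0,0,-1],[0,0,0.2,0,0,0,-1],[0,0,0.15,0,0,0,-1],[0,0,0,0,0,0,-1],[0,0,0,0,0,0,-1]]]'; python3 go.py 570 -293.5 65 0.166
```

```text
t: 26.77
tool_pos: [570.4, -292.1, 68.3]
eef_rot: [-2.029, -2.398, 0.0]
force: [-0.8, 0.1, 0.2]
gripper_width: 0.1
grip_force: 0.0
t 26.77 pos [ 570.4 -292.1   68.3] yaw 0.166 w 0.1
turn units [-0. -0. -0.] | shift if turned first [-0.05 -0.02  0.13] | unturned [-0.05 -0.02  0.13]
```

```bash
python3 -m pendant '[[[0,0,0.06,0,0,0,-1],[0,0,0.06,0,0,0,-1],[0,0,0.04,0,0,0,-1],[0,0,0.04,0,0,0,-1],[0,0,0,0,0,0,-1],[0,0,0,0,0,0,-1]]]'
```

```text
t: 27.27
tool_pos: [570.9, -292.5, 64.7]
eef_rot: [2.029, 2.397, 0.0]
force: [-1.0, 0.5, 5.4]
gripper_width: -0.1
grip_force: 2.5
```

```bash
python3 -m pendant '[[[0,0,0.05,0,0,0,-1],[0,0,0.05,0,0,0,-1],[0,0,0,0,0,0,-1],[0,0,0,0,0,0,-1]]]'; python3 -m pendant '[[[0,0,-0.3,0,0,0,-1],[0,0,-1,0,0,0,-1],[0,0,-1,0,0,0,-1],[0,0,-1,0,0,0,-1],[0,0,-1,0,0,0,-1],[0,0,-1,0,0,0,-1],[0,-1,-0.5,0,0,0,-1],[0,-1,0,0,0,0,-1],[0,-1,0,0,0,0,-1],[0,-1,0,0,0,0,-1],[0,-0.5,0,0,0,0,-1],[0,0,0,0,0,0,-1],[0,0,0,0,0,0,-1]]]'; python3 - <<'E'
from h import *
f=np.array([.9863,.1652]);l=np.array([-.1652,.9863])
for n in("top","scene"):
    c=cap(n);m=hsv(c,(0,150,90),(4,255,255));y,x=np.nonzero(m);P=np.c_[x,y];P=P[c["range_z"][y,x]>0];D=depth(c,P)
    D=D[np.hypot(*(D[:,:2]-[564,-258]).T)<100];q=(D[:,:2]-[564.3,-258])@l
    if len(D)>5: print(n,"bar",len(D),"y",q.min().round(),q.max().round(),"slope,z0",np.polyfit(q,D[:,2],1).round(3))
    for z in (26,):
        m=cv2.morphologyEx(hsv(c,(105,110,50),(125,255,255)),cv2.MORPH_CLOSE,np.ones((11,11)))
        for b in blobs(m,60):
            r=rect(plane(c,b,26))
            if np.hypot(*(r[:2]-[564,-258]))<50: print("board",n,r,np.median(depth(c,inside(m,b))[:,2]))
    if n=="scene": cv2.imwrite("pics/end.png",cv2.resize(c["image"][130:280,80:280,::-1],(800,600),interpolation=cv2.INTER_CUBIC))
E
```

```text
t: 27.6
tool_pos: [571.0, -292.5, 64.5]
eef_rot: [2.029, 2.397, 0.0]
force: [-5.5, 3.1, 16.6]
gripper_width: 0.2
grip_force: 8.3
t: 28.68
tool_pos: [459.6, -311.1, 206.2]
eef_rot: [2.031, 2.396, 0.001]
force: [0.5, 0.1, 0.6]
gripper_width: -0.0
grip_force: 0.0
top bar 161 y -85.0 66.0 slope,z0 [-1.0000e-03  4.5383e+01]
board top [ 5.66047e+02 -2.56384e+02  8.64750e+01  8.59510e+01  1.65000e-01] 27.43264791569095
scene bar 247 y -86.0 66.0 slope,z0 [2.0000e-02 4.3779e+01]
board scene [ 5.62767e+02 -2.58401e+02  8.66650e+01  8.54470e+01  1.70000e-01] 27.126385212996922
```

View pics/end.png

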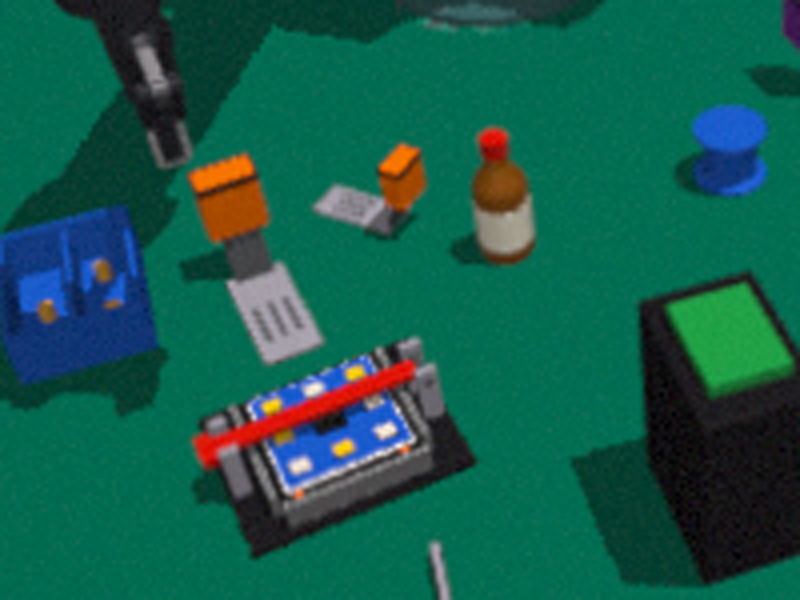

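The bar (from (200,450) to (415,370)) lies level in its catch fork over the seated board, and the lifter lies flat at (265,270), clear of the fixture. The robot touches nothing, so I'll hand in.

```bash
python3 -c "
from cell import ticket
print(ticket.close_job())"
```

```text
the job is handed in; nothing more can be done
None
```

The board is seated centred on the fixture, the red bar is level in its catch, the lifter lies flat on the bench clear of the fixture, and I handed the job in at about 29 s; no verdict was returned.

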